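# Load the inspection slide and set it on its index

### The arm

A 6-joint arm with a two-finger parallel gripper is mounted at the origin on a cart in front of the work surface, level with it; the furniture and walls round the work are solid. World frame = base frame: x ahead of the robot, y to its left, z up, the work surface at z = 0. Lengths are in m, angles in degrees, forces in N, time in s.
With the tool pointing down it reaches from about 0.375 to 0.9 m from the base axis. Payload 3.1 kg.
Tool frame: the origin (TCP) lies on the centre line of the jaws, within the pads' length; the fingertips stand finger_overhang ahead of it and the grasp point (between the pads) lies 5 mm behind it (finger_overhang is the distance from the TCP to the fingertips, in m); z points along the fingers, y is the line along which they close (so a half turn about z gives the same grasp; the last joint's range is limited). The gripper opens to 87 mm and grips with 3 to 60 N. Pads are 19 mm wide; open, the fingers measure 117 mm over their backs; the gripper's body (75 mm by 190 mm) begins 51 mm behind the grasp point.
Start: joints at [60.189, 30.224, 82.088, -0, 67.689, -10.227], TCP at [0.209, 0.589, 0.237] pointing down, gripper open.
Joint ranges: [-176.69, 176.69], [-43.24, 126.21], [12.49, 139.97], [-82, 262], [0, 151.66], [-163.58, 163.58]. Speed limits (degrees/s): [159.86, 159.86, 180, 180, 180, 180].

### API

Orientations are given as a 3x3 rotation matrix whose columns are the frame's x, y, z axes.
In Python, from rig import read_state, capture, calibration, hand_in, finger_overhang gives the robot as it stands.
- The arm moves only by the tool send_rows, never from a script. Its argument "plan" is a list of rows, each a list of 5 numbers: the closure in counts, from 0 (fully open) to 255 (shut), then the shift along the tool's x, y, z in m, then the turn about the tool's z in rad. A call has 1 to 20 rows; each row shifts and turns the commanded pose from where the row before left it, along the tool's axes as they then stand; what a row does not reach is not made up. A row lasts 1/12 s, in which the tool goes at most 41.7 mm and 7.16 degrees, less where a joint would pass 70% of its speed; a pose out of reach is approached as far as the arm can. A call is refused whole if a number of a shift passes 0.0417 or a number of a turn 0.125, either way. A call with a gripper value outside its range is refused whole. The fingers move at their own pace and stop on an object; the grip force is fixed at half the most. Time passes only in rows, so rows that do not move let the fingers close. It gives the time, the measured TCP pose, the force, the opening and the grip force at its end, in the units of the state.
- read_state(): the state, without advancing time (a new reading comes with each control period).
- capture(name): name is "side" or "top" or "wrist"; returns (picture, depth): 480x640x3 uint8, blue, green, red; 480x640 float32, m along the optical axis (not along the pixel's ray), 0 where there is no reading.
- calibration(name): a dict with "fx", "fy", "cx", "cy" (pixels), "xyz" and "rotation" of the camera in the world. Camera axes: x right, y down, z forward; pixel columns grow to the right and rows downward; lengths in m; the calibration is good to about 2 mm. A picture is of the moment at which its call begins: read the wrist's pose just before it. calibration takes no time and is no camera call; for the wrist camera it gives the pose at the moment of the call.
- hand_in(): hands the job in; it is judged then, once.
The state is a dict: "time_s": time; "joint_positions": joint angles; "qvel": joint speeds; "tau": joint torques, N m; "position": TCP position; "tcp_rot": TCP orientation; "force": force on the tool from outside, world axes, zero at the start; "moment": the same for the moment, N m; "opening": opening from 0.0 (shut) to 1.0 (fully open); "grasp_force": force on a finger pad.
Only numpy, scipy, OpenCV 4.12 (cv2) and the standard library are available. Lean on these libraries where they do the work, as an engineer would, in place of code of your own. Each camera call takes 0.05 s, during which the arm holds its last target. There are 200 camera calls.

### The job

Set up the inspection slide for a run: release its clamp by pulling the lever fully towards you, then lay every white PVC blank across the narrow raised beam, balanced on its middle. After that turn the black outer knob until the broad pointer stands in the middle of the wide window on the index bar, then the inner knob until the reader's thin brass pointer stands on the single thin line on the carriage (within 2 mm), and finally push the clamp lever fully away from you. Leave the spanner, bolt and screwdriver where they lie.

Things in the scene. Friction and masses are not known exactly. Their poses are not given: they have to be found in the camera images.
- blank_a: white PVC bar offcut (blank), 30 x 55 x 24 mm, about 50 g; 2 to 4 of the four are present, lying flat on the bench in front of the slide unit at the start. Origin: centre of its underside as it lies at the start; own x along the 30 mm width, y along the 55 mm length, z the 24 mm height
- blank_a_mid (a point): centre of blank_a, 12 mm above its origin; same axes
- blank_b: white PVC bar offcut (blank), 30 x 55 x 24 mm, about 50 g; 2 to 4 of the four are present, lying flat on the bench in front of the slide unit at the start. Origin: centre of its underside as it lies at the start; own x along the 30 mm width, y along the 55 mm length, z the 24 mm height
- blank_b_mid (a point): centre of blank_b, 12 mm above its origin; same axes
- blank_c: white PVC bar offcut (blank), 30 x 55 x 24 mm, about 50 g; 2 to 4 of the four are present, lying flat on the bench in front of the slide unit at the start. Origin: centre of its underside as it lies at the start; own x along the 30 mm width, y along the 55 mm length, z the 24 mm height
- blank_c_mid (a point): centre of blank_c, 12 mm above its origin; same axes
- blank_d: white PVC bar offcut (blank), 30 x 55 x 24 mm, about 50 g; 2 to 4 of the four are present, lying flat on the bench in front of the slide unit at the start. Origin: centre of its underside as it lies at the start; own x along the 30 mm width, y along the 55 mm length, z the 24 mm height
- blank_d_mid (a point): centre of blank_d, 12 mm above its origin; same axes
- slide_unit: the inspection slide, fixed to the bench: aluminium base plate 14 mm thick, from -55 to +35 mm in its x and -275 to +225 mm in its y. Origin on the bench top; own x points away from the robot, y to the left along the slide, z up. A grey gearbox (70 x 84 mm, top 48 mm above the bench) with two coaxial knobs stands at its right end (y = -228 mm, x = 0), the clamp lever at its left end (y = +196 mm, x = 0), the carriage with the beam between them
- beam_top (a point): middle of the top face of the beam, a dark steel rail on the carriage: 24 mm wide (x), 184 mm long (y), top 61 mm above the bench; 26 mm below the top its foot (46 mm wide), then the carriage plate (56 mm wide, top 29 mm above the bench). Axes as the slide unit. Scribed lines mark places for blanks at y = -69, -23, 23, 69 mm; any will do. Moves along y with the carriage
- coarse_knob (a joint): black knurled outer knob, 56 mm diameter, 22 mm tall, its underside 52 mm and its top 74 mm above the bench, vertical axis; rad, 0 to 5, grows clockwise seen from above and drives the carriage 18 mm per rad to the left (+y of the slide unit). Takes about 0.16 N m; stays where it is left
- fine_knob (a joint): aluminium inner knob on top of the outer one, same axis, 24 mm diameter, 22 mm tall, from 76 to 98 mm above the bench; rad, -4 to 4, grows clockwise seen from above and drives the reader 4 mm per rad to the left (+y). About 0.05 N m; stays where it is left. The knobs turn independently
- coarse_knob_top (a point): on the knobs' axis, at the level of the outer knob's top face, 74 mm above the bench
- fine_knob_top (a point): on the knobs' axis, centre of the inner knob's top face, 98 mm above the bench
- coarse_pointer (a point): tip of the broad steel pointer on the front of the carriage (moves with the outer knob). Axes as the slide unit
- window_mark (a point): middle of the wide window on the white index bar on the front of the base: two dark bars 14 mm apart, in the right half of the bar (14 mm wide, 158 mm long, top 20 mm above the bench; it stands at another place along the base each time). Compare the coarse pointer with it along the slide unit's y. Axes as the slide unit
- reader_pointer (a point): tip of the thin brass pointer on the reader, a small grey block (13 x 22 x 12 mm, top 33 mm above the bench, a screw head 3 mm higher) that the inner knob slides along the left half of the index bar; it points away from the robot at the carriage's front edge. Axes as the slide unit
- thin_line (a point): the single thin dark line on the white strip on the carriage's front edge, 100 mm left of the broad pointer (moves with the carriage). Compare the reader's pointer with it along the slide unit's y. Axes as the slide unit
- clamp_lever (a joint): black clamp lever at the left end; rad: 0 = leaning towards the robot, released; 1.0 = leaning away from the robot, clamped; starts clamped, stays where it is left. It only presses the gib: it does not stop the knobs from turning
- clamp_lever_tip (a point): centre of the black ball (26 mm diameter) at the end of the clamp lever, a steel rod 10 mm thick; it lies 70 mm from the pivot, which is 36 mm above the bench on a grey block (70 x 50 mm, 39 mm high). About 1 N at the ball moves it
- spanner: bystander: chrome spanner 119 mm long lying on the bench; origin at its middle
- loose_bolt: bystander: M6 bolt 44 mm long lying on the bench
- red_driver: bystander: red screwdriver 180 mm long lying on the bench
Mind the look-alikes: they are no part of the job. Leave any green or purple look-alike of the blank_c alone.

How it is judged (in metres and radians):
On the way, in this order (a step that is already met when the one before it is completed fails the run):
1. the clamp is released (lever pulled towards the robot) (value of joint clamp_lever below 0.15 rad), for 0.2 s.
2. every blank present lies across the beam (x of blank_a_mid in the frame of beam_top between -0.008 and 0.008 m and y of blank_a_mid in the frame of beam_top between -0.085 and 0.085 m and z of blank_a_mid in the frame of beam_top between 0.007 and 0.02 m and angle between the y axis of each of blank_a_mid, blank_b_mid, blank_c_mid, blank_d_mid and the x axis of beam_top, either way round below 0.26 rad and x of blank_b_mid in the frame of beam_top between -0.008 and 0.008 m and y of blank_b_mid in the frame of beam_top between -0.085 and 0.085 m and z of blank_b_mid in the frame of beam_top between 0.007 and 0.02 m and x of blank_c_mid in the frame of beam_top between -0.008 and 0.008 m and y of blank_c_mid in the frame of beam_top between -0.085 and 0.085 m and z of blank_c_mid in the frame of beam_top between 0.007 and 0.02 m and x of blank_d_mid in the frame of beam_top between -0.008 and 0.008 m and y of blank_d_mid in the frame of beam_top between -0.085 and 0.085 m and z of blank_d_mid in the frame of beam_top between 0.007 and 0.02 m and linear speed of each of blank_a, blank_b, blank_c, blank_d below 0.02 m/s), for 0.3 s.
3. the outer knob has brought the broad pointer into the window (y of coarse_pointer in the frame of window_mark between -0.006 and 0.006 m and velocity of joint coarse_knob between -0.05 and 0.05 rad/s), for 0.3 s.
4. the inner knob has brought the reader's thin pointer onto the carriage's line, the broad one still in the window (y of coarse_pointer in the frame of window_mark between -0.006 and 0.006 m and y of reader_pointer in the frame of thin_line between -0.002 and 0.002 m), for 0.3 s.
5. the clamp is closed (lever pushed away) (value of joint clamp_lever above 0.85 rad), for 0.2 s.
At the end, for the whole second after the job is handed in: Each blank present lies across the beam at rest (within 15 degrees of square, middle within 8 mm of the centre line); broad pointer within 6 mm of the window's middle, reader's pointer within 2 mm of the carriage's thin line; clamp lever above 0.85 rad (all of step 2 and all of step 4 and value of joint clamp_lever above 0.85 rad); the robot touches nothing.
It fails at once if the spanner, bolt or screwdriver is shifted by more than 60 mm (distance of any of spanner, loose_bolt, red_driver from where it was at the start of the episode above 0.06 m).
Of blank_a, blank_b, blank_c, blank_d only 2 to 4 are there at a start; the rules pass over those that are not, and their reading is None.
At some moment in a run one of blank_a, blank_b, blank_c, blank_d may be knocked a few centimetres aside while the robot is not near it.
Once in a run the grip may slacken for a moment while it holds something.
It also fails if it takes over 210 s, if anything falls off the work surface, if the arm or the gripper's body presses on something with over 40 N, if the wrist force passes 120 N, or if a joint passes its speed limit or range.

## Working session

There is one attempt and no reset: what is moved stays moved. The work goes in short steps, Python scripts to look and compute and a tool call to move; the robot and the scene stay as the last step left them, time stands still between calls to the robot, and variables do not carry over. Pictures are saved under pics/ and viewed, at most 14 in all, crops included, and the job is handed in when it is done.

Besides the shell and the picture viewer there is one more tool, called as a command line: name --pt "numbers of a row" for each row, then --argument value for the rest. send_rows: Moves the arm, as the interface text tells. Its arguments: {"type":"object","properties":{"plan":{"type":"array","items":{"type":"array","items":{"type":"number"}}}},"required":["plan"]}

```bash
mkdir -p pics
python3 - <<'E'
from rig import *
import cv2,numpy as np
s=read_state();print(s['time_s'],s['position'],s['tcp_rot'],s['opening'],finger_overhang)
for n in('top','side','wrist'):
    p,d=capture(n);cv2.imwrite(f'pics/{n}0.png',p);np.save(f'{n}0.npy',d);print(n,calibration(n))
E
```

```text
0.0 [0.20911718 0.58825817 0.23557794] [[-9.42149902e-01  3.35190193e-01 -1.04761413e-03]
 [ 3.35191628e-01  9.42148160e-01 -1.84839595e-03]
 [ 3.67443528e-04 -2.09261755e-03 -9.99997743e-01]] 1.0046231004101347 0.014
top {'fx': 612.0834327721516, 'fy': 612.0834327721516, 'cx': 326.8805376447285, 'cy': 239.72113981752358, 'xyz': array([0.26295159, 0.07237562, 1.41386108]), 'rotation': array([[ 0.00877184, -0.98398451,  0.17803802],
       [-0.99980474, -0.01178309, -0.01586317],
       [ 0.01770695, -0.1778641 , -0.98389574]])}
side {'fx': 533.3699062993813, 'fy': 533.3699062993813, 'cx': 319.37826540730555, 'cy': 234.0712100994562, 'xyz': array([-0.20894687,  1.11519396,  0.59783133]), 'rotation': array([[-0.83305416, -0.19555892,  0.5174722 ],
       [-0.55276383,  0.33103865, -0.76476504],
       [-0.02174667, -0.92313061, -0.38387102]])}
wrist {'fx': 392.8075649970434, 'fy': 392.8075649970434, 'cx': 320.90558097064127, 'cy': 239.6015158155446, 'xyz': array([0.13251533, 0.61497878, 0.38407444]), 'rotation': array([[ 3.35287103e-01,  9.00313590e-01,  2.77521168e-01],
       [ 9.42115905e-01, -3.20277725e-01, -9.91957641e-02],
       [-4.23446130e-04,  2.94716166e-01, -9.55584743e-01]])}
```

View pics/top0.png

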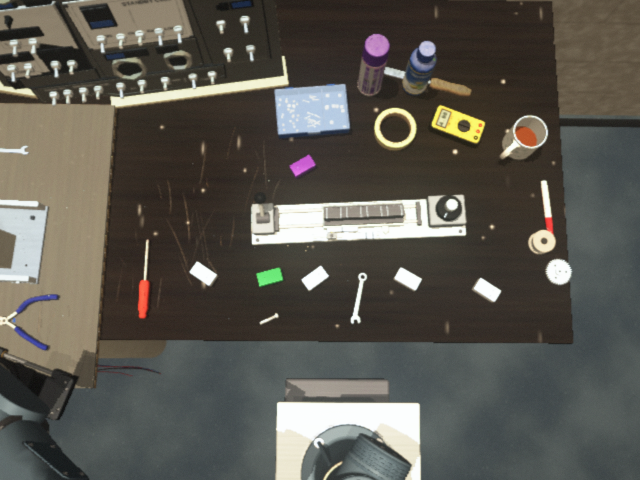

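View pics/side0.png

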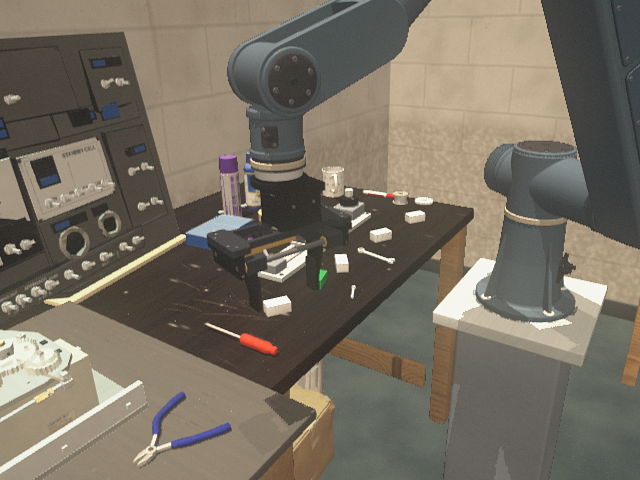

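Top view: blanks are the white ones at (203,273), (315,278), (407,279) and (487,290). The look-alikes to leave are green (270,277) and purple (302,166); the white roll at (558,271) is no blank. The lever ball is at about (260,198), the knobs at (450,207), the beam at (363,212). I'll check this in one close crop and measure.

```bash
cat > h.py <<'E'
from rig import *
import cv2,numpy as np
def ray(cal,uv,z):
    uv=np.atleast_2d(np.array(uv,float)); r=np.c_[(uv[:,0]-cal['cx'])/cal['fx'],(uv[:,1]-cal['cy'])/cal['fy'],np.ones(len(uv))]@np.array(cal['rotation']).T
    return cal['xyz']+r*((z-cal['xyz'][2])/r[:,2])[:,None]
def blobs(m,lo,hi):
    c,_=cv2.findContours(m.astype(np.uint8),cv2.RETR_EXTERNAL,cv2.CHAIN_APPROX_NONE)
    return [x for x in c if lo<cv2.contourArea(x)<hi]
def white(p,v=150,s=40):
    h=cv2.cvtColor(p,cv2.COLOR_BGR2HSV); return (h[...,2]>v)&(h[...,1]<s)
def rect(cal,c,z):
    P=ray(cal,c[:,0,:],z)[:,:2].astype(np.float32)
    b=cv2.boxPoints(cv2.minAreaRect(P)); e=[b[1]-b[0],b[2]-b[1]]; L=max(e,key=np.linalg.norm)
    return b.mean(0),sorted(np.linalg.norm(x) for x in e),np.degrees(np.arctan2(L[1],L[0]))%180
E
python3 - <<'E'
from h import *
p=cv2.imread('pics/top0.png');cal=calibration('top')
for c in blobs(white(p),100,900):
    print(c[:,0].mean(0).round(),*rect(cal,c,.024))
print('base corners',ray(cal,[(251,207),(252,244),(466,236),(466,197)],.014)[:,:2])
print('knob',ray(cal,[450,207],.098)[:,:2],'ball',ray(cal,[260,198],.09)[:,:2])
cr=p[150:310,180:510];cv2.imwrite('pics/crop0.png',cv2.resize(cr,(800,388),interpolation=cv2.INTER_CUBIC))
E
```

```text
[487. 290.] [ 0.40338242 -0.31632152] [np.float32(0.033026017), np.float32(0.057718303)] 57.347237
[358. 299.] [ 0.38109788 -0.0229659 ] [np.float32(0.021362724), np.float32(0.116427325)] 171.95068
[408. 279.] [ 0.42655528 -0.1352361 ] [np.float32(0.033136997), np.float32(0.056813303)] 60.405884
[314. 278.] [0.42617387 0.07737245] [np.float32(0.032524608), np.float32(0.056781936)] 126.89909
[203. 273.] [0.43361259 0.3319206 ] [np.float32(0.031937234), np.float32(0.05725727)] 56.42417
[558. 271.] [ 0.44660497 -0.4839458 ] [np.float32(0.057864122), np.float32(0.05823328)] 176.8349
[ 19. 203.] [0.59304893 0.76307285] [np.float32(0.01464697), np.float32(0.08861048)] 87.79864
[447. 211.] [ 0.5896552  -0.22952658] [np.float32(0.068115726), np.float32(0.08479338)] 93.01916
[546. 198.] [ 0.62050664 -0.46440852] [np.float32(0.013696886), np.float32(0.08751025)] 3.3456872
[ 15. 150.] [0.7210115  0.78673583] [np.float32(0.022077769), np.float32(0.065980084)] 90.83698
[312. 120.] [0.80746204 0.08814784] [np.float32(0.038286358), np.float32(0.040325)] 0.6172696
[394.  72.] [ 0.9304794 -0.1098839] [np.float32(0.018532958), np.float32(0.05010624)] 74.65315
[427.  48.] [ 0.99557954 -0.1915805 ] [np.float32(0.03448084), np.float32(0.037125528)] 178.94801
base corners [[ 0.59199941  0.22820855]
 [ 0.50411007  0.22319018]
 [ 0.52898782 -0.2752128 ]
 [ 0.62282264 -0.27819816]]
knob [[ 0.57795417 -0.22085543]] ball [[0.59490078 0.20043137]]
```

View pics/crop0.png

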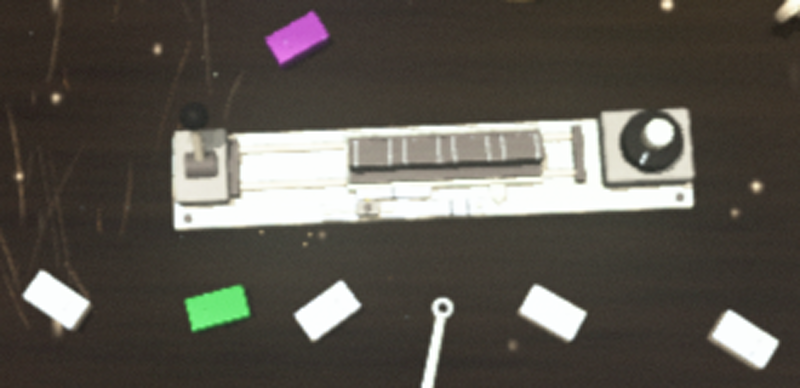

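The crop confirms the four white blanks. The slide origin is about (0.570, 0.0015) with a yaw of about 2.8°. Next I move above and behind the lever with the fingers closed.

send_rows --pt "255 0 0 0 -0.0978" --pt "255 0 0 0 -0.0978" --pt "255 0 0 0 -0.0978" --pt "255 0 0 0 -0.0978" --pt "255 -0.0286 -0.0291 0.002 0" --pt "255 -0.0286 -0.0291 0.002 0" --pt "255 -0.0286 -0.0291 0.002 0" --pt "255 -0.0286 -0.0291 0.002 0" --pt "255 -0.0286 -0.0291 0.002 0" --pt "255 -0.0286 -0.0291 0.002 0" --pt "255 -0.0286 -0.0291 0.002 0" --pt "255 -0.0286 -0.0291 0.002 0" --pt "255 -0.0286 -0.0291 0.002 0" --pt "255 -0.0286 -0.0291 0.002 0" --pt "255 -0.0286 -0.0291 0.002 0" --pt "255 -0.0286 -0.0291 0.002 0" --pt "255 -0.0286 -0.0291 0.002 0" --pt "255 -0.0286 -0.0291 0.002 0" --pt "255 0 0 0 0" --pt "255 0 0 0 0"

```text
time_s: 1.82
position: [0.6309, 0.1994, 0.2076]
tcp_rot: [[-0.999, -0.045, -0.001], [-0.045, 0.999, 0.0], [0.001, 0.0, -1.0]]
force: [-0.4, -0.6, 0.1]
opening: 0.001
grasp_force: 0.0
```

Run:
```python
from h import *
s=read_state();print(s['position'],s['tcp_rot'][:,1],s['opening'],s['force'])
cal=calibration('wrist');print(cal['xyz'],cal['rotation'])
p,d=capture('wrist');cv2.imwrite('pics/w1.png',p)
```

```text
[0.63088529 0.19941905 0.20764292] [-4.52076710e-02  9.98977610e-01  3.73633629e-05] 0.0014509805082221436 [-0.4195388  -0.59266597  0.08485982]
[0.5495577  0.19478446 0.35596289] [[-0.04510396  0.95460035  0.29445511]
 [ 0.99898123  0.04266869  0.01469311]
 [ 0.00146203  0.29481784 -0.95555235]]
```

View pics/w1.png

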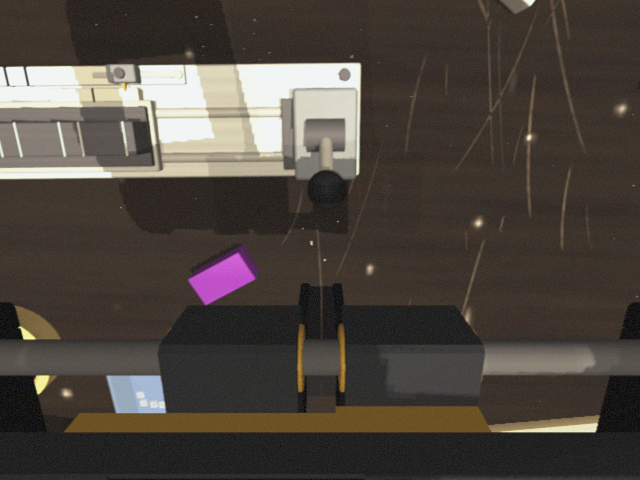

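The wrist view shows the lever ball at (326,188), which casts to (0.5935, 0.2006). The closed fingertips stand just behind it at (320,295), so I go down and pull.

send_rows --pt "255 0 0 0.027 0" --pt "255 0 0 0.027 0" --pt "255 0 0 0.027 0" --pt "255 0 0 0.027 0" --pt "255 0 0 0 0" --pt "255 0.01 0 0 0" --pt "255 0.01 0 0 0" --pt "255 0.01 0 0 0" --pt "255 0.01 0 0 0" --pt "255 0.01 0 0 0" --pt "255 0.01 0 0 0" --pt "255 0.01 0 0 0" --pt "255 0.01 0 0 0" --pt "255 0.005 0 0 0" --pt "255 0 0 0 0" --pt "255 0 0 0 0"

```text
time_s: 3.2
position: [0.5509, 0.1991, 0.1033]
tcp_rot: [[-0.999, -0.051, 0.016], [-0.051, 0.999, 0.002], [-0.016, 0.001, -1.0]]
force: [8.7, 0.7, -5.9]
opening: 0.011
grasp_force: 4.9
```

Run:
```python
from h import *
s=read_state();print(s['position'],s['force'])
cal=calibration('wrist')
p,d=capture('wrist')
print(cal['xyz'],cal['rotation']);cv2.imwrite('pics/w2.png',p)
h=p.max(2)<40
for c in blobs(h[:330],200,20000): print(cv2.boundingRect(c))
```

```text
[0.5508622  0.19905171 0.10327789] [ 8.70013982  0.66600649 -5.88829897]
[0.46705277 0.19364869 0.25018019] [[-0.05108462  0.94916441  0.31060792]
 [ 0.9986913   0.0477855   0.01822707]
 [ 0.00245793  0.31113255 -0.95036335]]
(0, 303, 21, 27)
(622, 302, 18, 28)
(172, 237, 297, 93)
```

View pics/w2.png

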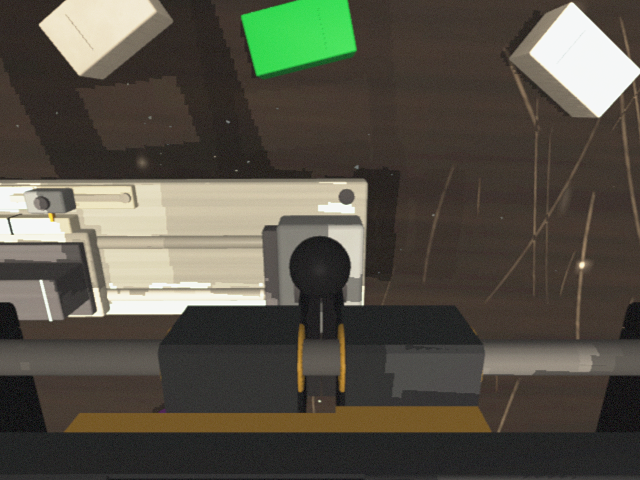

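The ball is now at (320,265), leaning towards the robot, and the rising force shows it is at its stop, so the clamp is released. Back off, rise and go over the leftmost blank.

send_rows --pt "255 -0.02 0 0 0" --pt "255 -0.005 0 -0.03 0" --pt "255 0 0 -0.03 0" --pt "0 0 0 -0.03 0" --pt "0 0.021 0.023 -0.01 0" --pt "0 0.021 0.023 0 0" --pt "0 0.021 0.023 0 0" --pt "0 0.021 0.023 0 0" --pt "0 0.021 0.023 0 0" --pt "0 0.021 0.023 0 0" --pt "0 0 0 0 0.106" --pt "0 0 0 0 0.106" --pt "0 0 0 0 0.106" --pt "0 0 0 0 0.106" --pt "0 0 0 0 0.106" --pt "0 0 0 0 0.106" --pt "0 0 0 0 0"

```text
time_s: 4.67
position: [0.436, 0.3313, 0.2021]
tcp_rot: [[-0.833, 0.554, 0.001], [0.554, 0.833, 0.001], [-0.001, 0.001, -1.0]]
force: [0.8, -0.0, 1.0]
opening: 0.96
grasp_force: 0.0
```

```bash
cat >> h.py <<'E'
def plan(x,y,z,yaw):
    "print turn (rad) then shifts along the turned tool axes; yaw = direction of tool y, deg"
    s=read_state();R=np.array(s['tcp_rot']);t=np.array(s['position'])
    c=np.degrees(np.arctan2(R[1,1],R[0,1]));dy=(yaw-c+90)%180-90
    a=np.radians(c+dy);X=np.array([-np.sin(a),np.cos(a)])*-1;Y=np.array([np.cos(a),np.sin(a)])
    X=np.array([np.sin(a)*-1,np.cos(a)]);d=np.array([x,y])-t[:2]
    print('tcp',t.round(4),'yaw',c.round(2),'turn',round(-np.radians(dy),3),'shift',(d@X).round(4),(d@Y).round(4),(t[2]-z).round(4),'open',round(s['opening'],3),'F',np.round(s['force'],1))
def look(name=None):
    cal=calibration('wrist');p,d=capture('wrist')
    if name: cv2.imwrite(f'pics/{name}.png',p)
    out=[]
    for c in blobs(white(p,110,70),1000,30000):
        r=rect(cal,c,.024)
        if .025<r[1][0]<.036 and .049<r[1][1]<.065: out.append(r)
    return out
E
python3 - <<'E'
from h import *
for r in look('w3'): print(r); plan(*r[0],.018,r[2])
E
python3 - <<'E'
from h import *
p=cv2.imread('pics/w3.png');cal=calibration('wrist')
for c in blobs(white(p,110,70),300,90000): print(cv2.boundingRect(c),rect(cal,c,.024))
E
```

```text
(544, 345, 96, 61) (array([0.7140555 , 0.46380726], dtype=float32), [np.float32(0.06857356), np.float32(0.08918531)], np.float32(56.51556))
(114, 341, 414, 93) (array([0.5814885 , 0.23535922], dtype=float32), [np.float32(0.10706508), np.float32(0.39953393)], np.float32(56.354164))
(524, 225, 62, 63) (array([0.57494855, 0.47987282], dtype=float32), [np.float32(0.035435226), np.float32(0.070369616)], np.float32(117.57962))
(103, 188, 42, 48) (array([0.34195256, 0.19324258], dtype=float32), [np.float32(0.026070176), np.float32(0.047184464)], np.float32(113.6772))
(289, 174, 67, 60) (array([0.4268704 , 0.33818188], dtype=float32), [np.float32(0.05077453), np.float32(0.05698211)], np.float32(56.561962))
(445, 108, 57, 97) (array([0.46315533, 0.46838444], dtype=float32), [np.float32(0.016860027), np.float32(0.09217672)], np.float32(0.17494765))
(547, 0, 93, 213) (array([0.48594463, 0.58741677], dtype=float32), [np.float32(0.05639676), np.float32(0.19093558)], np.float32(179.93597))
(430, 0, 53, 51) (array([0.36790958, 0.49673992], dtype=float32), [np.float32(0.017990733), np.float32(0.04542773)], np.float32(99.33638))
(0, 0, 303, 230) (array([0.23407105, 0.2532469 ], dtype=float32), [np.float32(0.125417), np.float32(0.3131358)], np.float32(88.41337))
```

View pics/w3.png

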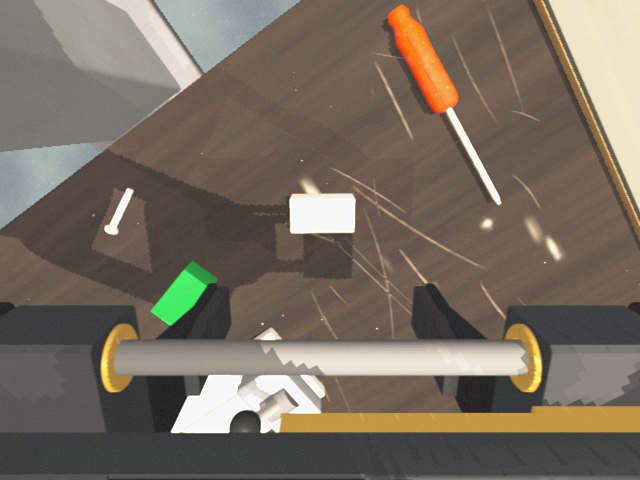

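The wrist view shows blank D at (322,213), with a scratch spot touching it. I clean the mask with an opening.

```bash
sed -i 's/blobs(white(p,110,70),1000,30000)/blobs(cv2.morphologyEx(white(p,TH,70).astype(np.uint8),cv2.MORPH_OPEN,np.ones((15,15))),1000,30000)/; s/def look(name=None):/def look(name=None,p=None,TH=150):/; s/cal=calibration(.wrist.);p,d=capture(.wrist.)/cal=calibration("wrist");p=capture("wrist")[0] if p is None else p/' h.py
python3 - <<'E'
from h import *
p=cv2.imread('pics/w3.png');print(p[205:238:3,322,2])
for T in(130,150,200):
  for r in look(None,p,T): print(T,r); plan(*r[0],.018,r[2])
E
```

```text
[247 247 247 247 247 247 247 247 247 248  85]
130 (array([0.4334813, 0.3338126], dtype=float32), [np.float32(0.034919657), np.float32(0.05529864)], np.float32(56.576656))
tcp [0.4361 0.3311 0.202 ] yaw 56.61 turn 0.001 shift 0.0037 0.0008 0.184 open 0.976 F [ 0.6 -0.2 -0.7]
150 (array([0.43347502, 0.33380312], dtype=float32), [np.float32(0.034919657), np.float32(0.055275876)], np.float32(56.576626))
tcp [0.4361 0.3311 0.202 ] yaw 56.61 turn 0.001 shift 0.0037 0.0008 0.184 open 0.976 F [ 0.6 -0.2 -0.7]
200 (array([0.4334599, 0.3338296], dtype=float32), [np.float32(0.03318196), np.float32(0.055255402)], np.float32(56.56358))
tcp [0.4361 0.3311 0.202 ] yaw 56.61 turn 0.001 shift 0.0037 0.0008 0.184 open 0.976 F [ 0.6 -0.2 -0.7]
```

send_rows --pt "0 0.002 0.001 0.025 0" --pt "0 0 0 0.025 0" --pt "0 0 0 0.025 0" --pt "0 0 0 0.025 0" --pt "0 0 0 0.025 0" --pt "0 0 0 0.025 0" --pt "0 0 0 0.024 0" --pt "0 0 0 0.01 0" --pt "0 0 0 0 0" --pt "255 0 0 0 0" --pt "255 0 0 0 0" --pt "255 0 0 0 0" --pt "255 0 0 0 0" --pt "255 0 0 0 0" --pt "255 0 0 0 0" --pt "255 0 0 -0.02 0" --pt "255 0 0 -0.03 0" --pt "255 0 0 -0.03 0" --pt "255 0 0 -0.03 0" --pt "255 0 0 0 0"

```text
time_s: 6.38
position: [0.4389, 0.334, 0.1319]
tcp_rot: [[-0.833, 0.553, 0.01], [0.553, 0.833, 0.005], [-0.005, 0.009, -1.0]]
force: [0.3, 0.3, -0.1]
opening: 0.63
grasp_force: 30.0
```

Run:
```python
from h import *
p=cv2.imread('pics/top0.png');cal=calibration('top')
print('beam',ray(cal,[363.6,211.9],.061))
o=np.array([.570,.0015]);a=np.radians(2.6);R=np.array([[np.cos(a),-np.sin(a)],[np.sin(a),np.cos(a)]])
b=R.T@(ray(cal,[[323,212],[403,212],[363.6,211.9]],.061)[:,:2]-o).T;print(b)
print(read_state()['position'])
```

```text
beam [[ 0.57285665 -0.03214325  0.061     ]]
[[ 0.00409335 -0.00182075  0.00132755]
 [ 0.05828683 -0.1232339  -0.0337382 ]]
[0.43890473 0.33397613 0.13187645]
```

Blank D is held (opening 0.63, about 55 mm). I carry it over the left site on the beam and look down there.

send_rows --pt "255 0 0 -0.02 0.1047" --pt "255 0 0 -0.02 0.1047" --pt "255 0 0 0 0.1047" --pt "255 0 0 0 0.1047" --pt "255 0 0 0 0.1047" --pt "255 0 0 0 0.1047" --pt "255 0 0 0 0.1047" --pt "255 0 0 0 0.1047" --pt "255 0 0 0 0.1047" --pt "255 -0.0302 0.0116 0 0" --pt "255 -0.0302 0.0116 0 0" --pt "255 -0.0302 0.0116 0 0" --pt "255 -0.0302 0.0116 0 0" --pt "255 -0.0302 0.0116 0 0" --pt "255 -0.0302 0.0116 0 0" --pt "255 -0.0302 0.0116 0 0" --pt "255 -0.0302 0.0116 0 0" --pt "255 -0.0302 0.0116 0 0" --pt "255 -0.0302 0.0116 0 0" --pt "255 0 0 0 0"

```text
time_s: 8.05
position: [0.5678, 0.0299, 0.1664]
tcp_rot: [[-0.037, 0.999, 0.004], [0.999, 0.037, -0.003], [-0.003, 0.004, -1.0]]
force: [0.3, 0.1, -0.0]
opening: 0.631
grasp_force: 30.0
```

Run:
```python
from h import *
cal=calibration('wrist');print(cal['xyz'],cal['rotation']);np.savez('cal4.npz',xyz=cal['xyz'],rotation=cal['rotation'])
plan(.5684,.0375,.079,2.6)
p,d=capture('wrist');cv2.imwrite('pics/w4.png',p)
```

```text
[0.56413668 0.11083672 0.3143874 ] [[ 0.99930706  0.03418003  0.01473497]
 [ 0.03701433 -0.95422148 -0.29680179]
 [ 0.00391573  0.29714153 -0.95482542]]
tcp [0.5678 0.0299 0.1664] yaw 2.13 turn -0.008 shift 0.0076 0.001 0.0874 open 0.631 F [ 0.3  0.1 -0. ]
```

View pics/w4.png

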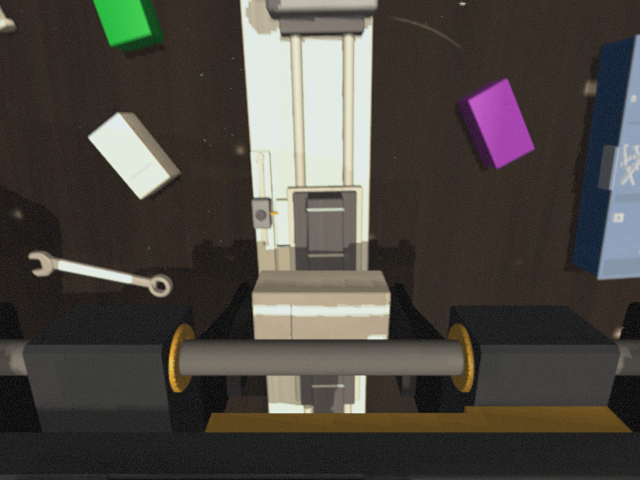

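Run:
```python
from h import *
p=cv2.imread('pics/w4.png');c=p[170:430,235:400];cv2.imwrite('pics/w4c.png',cv2.resize(c,None,fx=2.3,fy=2.3,interpolation=cv2.INTER_CUBIC))
g=cv2.cvtColor(p,cv2.COLOR_BGR2GRAY)
print(g[225,285:365]);print(g[185:275,325])
```

```text
[231 231 231 223 216 218 224 223 199 143 106 112 111 110 107 110 106 110
 112 109 105 100  87  92 106 107 109 105 108 108 109 108 111 109 111 112
 114 112 109 107 109 105 107 108 106 105 107 107 108 105 107 106 108 112
 107 109 106 100  96 106 105 108 104 109 111 105 109 108 112 102 113 176
 215 223 223 219 207 217 229 230]
[205 151 156 195 215 186 127  65  50  52  50  52  45  66  80 102 108 110
 106 107 108 108 122 177 209 190 135 113 107 107 111 110 107 107 107 106
 105 108 108 103 109 108 105 106 108 108 105 104 109 106 107 104 104 106
 107 104 102 103 107 102 105 106 110 105 107  85  73  67  85 116 129 114
  81  67  68  67  70  67  64  70  70  68  68  70  72  96 128 127 129 133]
```

View pics/w4c.png

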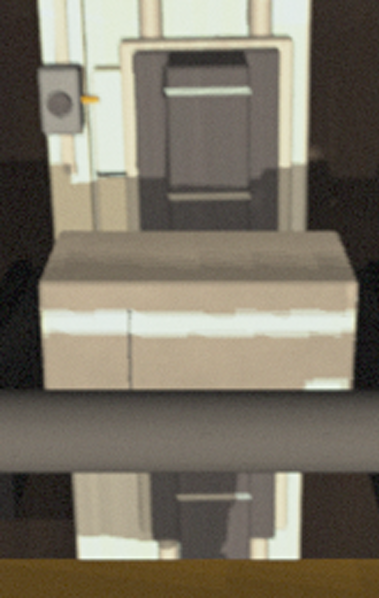

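Beam lines show as pairs at rows 209 and 255, so site +69 is at about (0.5708, 0.037). The held blank's centre agrees with the TCP. Next: lower, release, rise.

send_rows --pt "255 0.007 0.0027 0.02 -0.008" --pt "255 0 0 0.025 0" --pt "255 0 0 0.02 0" --pt "255 0 0 0.01 0" --pt "255 0 0 0.006 0" --pt "255 0 0 0.004 0" --pt "255 0 0 0.0015 0" --pt "255 0 0 0 0" --pt "255 0 0 0 0" --pt "255 0 0 0 0"

```text
time_s: 8.93
position: [0.5673, 0.0425, 0.0809]
tcp_rot: [[-0.05, 0.999, 0.002], [0.999, 0.05, -0.0], [-0.0, 0.002, -1.0]]
force: [0.2, -0.5, -1.1]
opening: 0.629
grasp_force: 30.0
```

Run:
```python
from h import *
plan(.5705,.037,.079,2.6)
```

```text
tcp [0.5673 0.0425 0.0809] yaw 2.86 turn 0.005 shift -0.0056 0.0029 0.0019 open 0.629 F [ 0.2 -0.5 -1.1]
```

send_rows --pt "255 -0.0055 0.003 0 0" --pt "255 0 0 0.001 0" --pt "255 0 0 0 0" --pt "255 0 0 0 0"

```text
time_s: 9.27
position: [0.5701, 0.0369, 0.0791]
tcp_rot: [[-0.049, 0.999, 0.0], [0.999, 0.049, 0.0], [0.0, 0.0, -1.0]]
force: [0.2, 0.1, -0.8]
opening: 0.628
grasp_force: 30.0
```

Run:
```python
from h import *
plan(.5705,.037,.079,2.6)
```

```text
tcp [0.5701 0.0369 0.0791] yaw 2.83 turn 0.004 shift 0.0 0.0004 0.0001 open 0.628 F [ 0.2  0.1 -0.8]
```

send_rows --pt "0 0 0 0 0" --pt "0 0 0 0 0" --pt "0 0 0 0 0" --pt "0 0 0 -0.01 0" --pt "0 0 0 -0.03 0" --pt "0 0 0 -0.03 0" --pt "0 0 0 -0.03 0" --pt "0 0.0095 -0.0284 -0.01 0" --pt "0 0.0095 -0.0284 0 0" --pt "0 0.0095 -0.0284 0 0" --pt "0 0.0095 -0.0284 0 0" --pt "0 0.0095 -0.0284 0 0" --pt "0 0 0 0 0.122" --pt "0 0 0 0 0.122" --pt "0 0 0 0 0.122" --pt "0 0 0 0 0.122" --pt "0 0 0 0 0.122" --pt "0 0 0 0 0.122" --pt "0 0 0 0 0.122" --pt "0 0 0 0 0.122"

```text
time_s: 10.93
position: [0.4259, 0.0776, 0.1898]
tcp_rot: [[0.803, 0.596, 0.001], [0.596, -0.803, -0.0], [0.001, 0.001, -1.0]]
force: [-0.5, 0.8, -0.2]
opening: 0.999
grasp_force: 0.0
```

send_rows --pt "0 0 0 0 0" --pt "0 0 0 0 0" --pt "0 0 0 0 0"

```text
time_s: 11.18
position: [0.4258, 0.0776, 0.1894]
tcp_rot: [[0.798, 0.603, 0.001], [0.603, -0.798, -0.0], [0.0, 0.0, -1.0]]
force: [0.3, -0.1, -0.4]
opening: 0.999
grasp_force: 0.0
```

Run:
```python
from h import *
for r in look('w5'): print(r); plan(*r[0],.018,r[2])
```

```text
(array([0.428033  , 0.07755035], dtype=float32), [np.float32(0.028805023), np.float32(0.054555975)], np.float32(127.09665))
tcp [0.4258 0.0776 0.1893] yaw -52.94 turn -0.001 shift 0.0018 0.0013 0.1713 open 1.003 F [-0.1  0.7  0.1]
```

send_rows --pt "0 0.002 0.001 0.025 0" --pt "0 0 0 0.025 0" --pt "0 0 0 0.025 0" --pt "0 0 0 0.025 0" --pt "0 0 0 0.025 0" --pt "0 0 0 0.025 0" --pt "0 0 0 0.014 0" --pt "0 0 0 0.007 0" --pt "0 0 0 0 0" --pt "255 0 0 0 0" --pt "255 0 0 0 0" --pt "255 0 0 0 0" --pt "255 0 0 0 0" --pt "255 0 0 0 0" --pt "255 0 0 0 0" --pt "255 0 0 -0.02 0" --pt "255 0 0 -0.03 0" --pt "255 0 0 -0.03 0" --pt "255 0 0 -0.03 0" --pt "255 0 0 0 0"

```text
time_s: 12.9
position: [0.4308, 0.0779, 0.1324]
tcp_rot: [[0.799, 0.601, 0.01], [0.601, -0.799, -0.001], [0.007, 0.006, -1.0]]
force: [0.7, 0.0, -0.3]
opening: 0.629
grasp_force: 30.0
```

Run:
```python
from h import *
plan(.572,-.009,.14,2.7)
```

```text
tcp [0.4308 0.0779 0.1324] yaw -53.04 turn -0.973 shift -0.0935 0.137 -0.0076 open 0.629 F [ 0.7  0.  -0.3]
```

send_rows --pt "255 0 0 -0.008 -0.1216" --pt "255 0 0 0 -0.1216" --pt "255 0 0 0 -0.1216" --pt "255 0 0 0 -0.1216" --pt "255 0 0 0 -0.1216" --pt "255 0 0 0 -0.1216" --pt "255 0 0 0 -0.1216" --pt "255 0 0 0 -0.1216" --pt "255 -0.0187 0.0274 0 0" --pt "255 -0.0187 0.0274 0 0" --pt "255 -0.0187 0.0274 0 0" --pt "255 -0.0187 0.0274 0 0" --pt "255 -0.0187 0.0274 0 0" --pt "255 0 0 0 0" --pt "255 0 0 0 0" --pt "255 0 0 0 0"

```text
time_s: 14.23
position: [0.5677, -0.0088, 0.135]
tcp_rot: [[-0.046, 0.999, -0.003], [0.999, 0.046, 0.001], [0.001, -0.003, -1.0]]
force: [-1.2, -0.1, -1.0]
opening: 0.629
grasp_force: 30.0
```

Run:
```python
from h import *
plan(.572,-.009,.0795,2.7)
for r in look('w6',TH=110): print(r)
```

```text
tcp [ 0.5677 -0.0088  0.135 ] yaw 2.66 turn -0.001 shift -0.0004 0.0043 0.0555 open 0.629 F [-1.2 -0.1 -1. ]
```

View pics/w6.png

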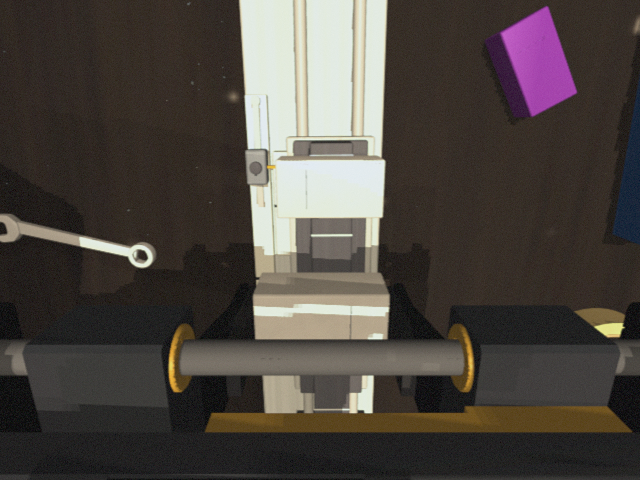

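D sits well on the beam at (330,187), its centre in line with the beam's at (331,235). Now C goes down.

send_rows --pt "255 0 0.0043 0.02 0" --pt "255 0 0 0.02 0" --pt "255 0 0 0.01 0" --pt "255 0 0 0.004 0" --pt "255 0 0 0.001 0" --pt "255 0 0 0 0" --pt "255 0 0 0 0"

```text
time_s: 14.87
position: [0.5739, -0.0088, 0.0818]
tcp_rot: [[-0.047, 0.999, 0.001], [0.999, 0.047, -0.0], [-0.0, 0.001, -1.0]]
force: [-0.8, -0.1, -0.3]
opening: 0.631
grasp_force: 30.0
```

Run:
```python
from h import *
plan(.572,-.009,.079,2.7)
```

```text
tcp [ 0.5739 -0.0088  0.0818] yaw 2.69 turn -0.0 shift -0.0001 -0.0019 0.0028 open 0.631 F [-0.8 -0.1 -0.3]
```

send_rows --pt "255 0 -0.0015 0.0015 0" --pt "255 0 0 0.001 0" --pt "255 0 0 0 0" --pt "0 0 0 0 0" --pt "0 0 0 0 0" --pt "0 0 0 0 0" --pt "0 0 0 -0.01 0" --pt "0 0 0 -0.03 0" --pt "0 0 0 -0.03 0" --pt "0 0 0 -0.03 0" --pt "0 -0.0238 -0.0302 -0.01 0" --pt "0 -0.0238 -0.0302 0 0" --pt "0 -0.0238 -0.0302 0 0" --pt "0 -0.0238 -0.0302 0 0" --pt "0 -0.0238 -0.0302 0 0"

```text
time_s: 16.12
position: [0.4255, -0.1355, 0.1894]
tcp_rot: [[-0.048, 0.999, 0.001], [0.999, 0.048, -0.001], [-0.001, 0.001, -1.0]]
force: [0.3, -0.8, -0.5]
opening: 0.999
grasp_force: 0.0
```

send_rows --pt "0 0 0 0 -0.112" --pt "0 0 0 0 -0.112" --pt "0 0 0 0 -0.112" --pt "0 0 0 0 -0.112" --pt "0 0 0 0 -0.112" --pt "0 0 0 0 -0.112" --pt "0 0 0 0 -0.112" --pt "0 0 0 0 -0.112" --pt "0 0 0 0 -0.112" --pt "0 0 0 0 0" --pt "0 0 0 0 0" --pt "0 0 0 0 0"

```text
time_s: 17.12
position: [0.4268, -0.1349, 0.1888]
tcp_rot: [[-0.869, 0.496, 0.0], [0.496, 0.869, -0.0], [-0.0, 0.0, -1.0]]
force: [-0.2, 0.2, 0.6]
opening: 0.996
grasp_force: 0.0
```

Run:
```python
from h import *
for r in look('w7'): print(r); plan(*r[0],.018,r[2])
```

```text
(array([ 0.40381896, -0.31644863], dtype=float32), [np.float32(0.030288655), np.float32(0.05462633)], np.float32(56.214863))
tcp [ 0.4268 -0.1349  0.1888] yaw 60.32 turn 0.072 shift -0.0819 -0.1637 0.1708 open 0.999 F [ 0.2  1.1 -0.2]
(array([ 0.4274714 , -0.13563336], dtype=float32), [np.float32(0.029581439), np.float32(0.054177396)], np.float32(61.693523))
tcp [ 0.4268 -0.1349  0.1888] yaw 60.32 turn -0.024 shift -0.001 -0.0004 0.1708 open 0.999 F [ 0.2  1.1 -0.2]
(array([0.5251692 , 0.07774655], dtype=float32), [np.float32(0.03378868), np.float32(0.057663184)], np.float32(94.26529))
tcp [ 0.4268 -0.1349  0.1888] yaw 60.32 turn -0.592 shift -0.1139 0.2047 0.1708 open 0.999 F [ 0.2  1.1 -0.2]
```

send_rows --pt "0 -0.001 0 0.025 -0.024" --pt "0 0 0 0.025 0" --pt "0 0 0 0.025 0" --pt "0 0 0 0.025 0" --pt "0 0 0 0.025 0" --pt "0 0 0 0.025 0" --pt "0 0 0 0.014 0" --pt "0 0 0 0.007 0" --pt "0 0 0 0 0" --pt "255 0 0 0 0" --pt "255 0 0 0 0" --pt "255 0 0 0 0" --pt "255 0 0 0 0" --pt "255 0 0 0 0" --pt "255 0 0 0 0" --pt "255 0 0 -0.02 0" --pt "255 0 0 -0.03 0" --pt "255 0 0 -0.03 0" --pt "255 0 0 -0.03 0" --pt "255 0 0 0 0"

```text
time_s: 18.83
position: [0.4301, -0.1366, 0.1319]
tcp_rot: [[-0.881, 0.472, 0.008], [0.472, 0.882, -0.005], [-0.01, -0.001, -1.0]]
force: [-0.1, 0.0, -0.4]
opening: 0.63
grasp_force: 29.9
```

Run:
```python
from h import *
plan(.574,-.055,.14,2.7)
```

```text
tcp [ 0.4301 -0.1366  0.1319] yaw 61.83 turn 1.032 shift 0.0748 0.1476 -0.0081 open 0.63 F [-0.1  0.  -0.4]
```

send_rows --pt "255 0 0 -0.01 0.1147" --pt "255 0 0 0 0.1147" --pt "255 0 0 0 0.1147" --pt "255 0 0 0 0.1147" --pt "255 0 0 0 0.1147" --pt "255 0 0 0 0.1147" --pt "255 0 0 0 0.1147" --pt "255 0 0 0 0.1147" --pt "255 0 0 0 0.1147" --pt "255 0.015 0.0295 0 0" --pt "255 0.015 0.0295 0 0" --pt "255 0.015 0.0295 0 0" --pt "255 0.015 0.0295 0 0" --pt "255 0.015 0.0295 0 0" --pt "255 0 0 0 0" --pt "255 0 0 0 0" --pt "255 0 0 0 0"

```text
time_s: 20.25
position: [0.57, -0.0532, 0.1365]
tcp_rot: [[-0.047, 0.999, -0.003], [0.999, 0.047, 0.001], [0.001, -0.003, -1.0]]
force: [0.5, 0.5, 0.0]
opening: 0.626
grasp_force: 29.9
```

Run:
```python
from h import *
plan(.574,-.055,.0795,2.7)
```

```text
tcp [ 0.57   -0.0532  0.1365] yaw 2.7 turn -0.0 shift -0.002 0.0039 0.057 open 0.626 F [0.5 0.5 0. ]
```

send_rows --pt "255 -0.002 0.0022 0.02 0" --pt "255 0 0 0.02 0" --pt "255 0 0 0.01 0" --pt "255 0 0 0.005 0" --pt "255 0 0 0.003 0" --pt "255 0 0 0 0" --pt "255 0 0 0 0" --pt "255 0 0 0 0"

```text
time_s: 20.92
position: [0.5742, -0.0558, 0.0802]
tcp_rot: [[-0.046, 0.999, 0.001], [0.999, 0.046, -0.0], [-0.0, 0.001, -1.0]]
force: [0.4, -0.1, -0.7]
opening: 0.628
grasp_force: 29.9
```

Run:
```python
from h import *
plan(.574,-.055,.079,2.7)
```

```text
tcp [ 0.5742 -0.0558  0.0802] yaw 2.64 turn -0.001 shift 0.0008 -0.0001 0.0012 open 0.628 F [ 0.4 -0.1 -0.7]
```

send_rows --pt "255 0 0 0.001 0" --pt "255 0 0 0 0" --pt "0 0 0 0 0" --pt "0 0 0 0 0" --pt "0 0 0 0 0" --pt "0 0 0 -0.01 0" --pt "0 0 0 -0.03 0" --pt "0 0 0 -0.03 0" --pt "0 0 0 -0.03 0" --pt "0 -0.0281 -0.0202 -0.01 0" --pt "0 -0.0281 -0.0202 0 0" --pt "0 -0.0281 -0.0202 0 0" --pt "0 -0.0281 -0.0202 0 0" --pt "0 -0.0281 -0.0202 0 0" --pt "0 -0.0281 -0.0202 0 0" --pt "0 -0.0281 -0.0202 0 0" --pt "0 -0.0281 -0.0202 0 0" --pt "0 -0.0281 -0.0202 0 0"

```text
time_s: 22.42
position: [0.4028, -0.3178, 0.1893]
tcp_rot: [[-0.046, 0.999, 0.001], [0.999, 0.046, -0.001], [-0.001, 0.001, -1.0]]
force: [0.9, 0.4, 0.1]
opening: 0.995
grasp_force: 0.0
```

send_rows --pt "0 0 0 0 -0.1168" --pt "0 0 0 0 -0.1168" --pt "0 0 0 0 -0.1168" --pt "0 0 0 0 -0.1168" --pt "0 0 0 0 -0.1168" --pt "0 0 0 0 -0.1168" --pt "0 0 0 0 -0.1168" --pt "0 0 0 0 -0.1168" --pt "0 0 0 0 0" --pt "0 0 0 0 0" --pt "0 0 0 0 0"

```text
time_s: 23.33
position: [0.4039, -0.3165, 0.1889]
tcp_rot: [[-0.83, 0.558, 0.0], [0.558, 0.83, -0.0], [-0.0, -0.0, -1.0]]
force: [-0.2, 0.2, -0.6]
opening: 0.999
grasp_force: 0.0
```

Run:
```python
from h import *
for r in look('w8'): print(r); plan(*r[0],.018,r[2])
```

```text
(array([ 0.40259868, -0.3160597 ], dtype=float32), [np.float32(0.034702484), np.float32(0.054929968)], np.float32(56.036846))
tcp [ 0.4039 -0.3165  0.1888] yaw 56.08 turn 0.001 shift 0.0014 -0.0004 0.1708 open 0.999 F [-0.5  0.5  0.1]
```

send_rows --pt "0 0 0 0.025 0" --pt "0 0 0 0.025 0" --pt "0 0 0 0.025 0" --pt "0 0 0 0.025 0" --pt "0 0 0 0.025 0" --pt "0 0 0 0.025 0" --pt "0 0 0 0.014 0" --pt "0 0 0 0.007 0" --pt "0 0 0 0 0" --pt "255 0 0 0 0" --pt "255 0 0 0 0" --pt "255 0 0 0 0" --pt "255 0 0 0 0" --pt "255 0 0 0 0" --pt "255 0 0 0 0" --pt "255 0 0 -0.02 0" --pt "255 0 0 -0.03 0" --pt "255 0 0 -0.03 0" --pt "255 0 0 -0.03 0" --pt "255 0 0 0 0"

```text
time_s: 25.05
position: [0.4061, -0.319, 0.1326]
tcp_rot: [[-0.831, 0.556, 0.007], [0.556, 0.831, -0.008], [-0.01, -0.003, -1.0]]
force: [0.9, -0.1, 0.1]
opening: 0.633
grasp_force: 29.9
```

Run:
```python
from h import *
plan(.576,-.101,.14,2.7)
```

```text
tcp [ 0.4061 -0.319   0.1326] yaw 56.21 turn 0.934 shift 0.2097 0.18 -0.0074 open 0.633 F [ 0.9 -0.1  0.1]
```

send_rows --pt "255 0 0 -0.01 0.1167" --pt "255 0 0 0 0.1167" --pt "255 0 0 0 0.1167" --pt "255 0 0 0 0.1167" --pt "255 0 0 0 0.1167" --pt "255 0 0 0 0.1167" --pt "255 0 0 0 0.1167" --pt "255 0 0 0 0.1167" --pt "255 0.0262 0.0225 0 0" --pt "255 0.0262 0.0225 0 0" --pt "255 0.0262 0.0225 0 0" --pt "255 0.0262 0.0225 0 0" --pt "255 0.0262 0.0225 0 0" --pt "255 0.0262 0.0225 0 0" --pt "255 0.0262 0.0225 0 0" --pt "255 0.0262 0.0225 0 0" --pt "255 0 0 0 0" --pt "255 0 0 0 0" --pt "255 0 0 0 0"

```text
time_s: 26.63
position: [0.5729, -0.0984, 0.1368]
tcp_rot: [[-0.048, 0.999, -0.002], [0.999, 0.048, 0.0], [0.0, -0.002, -1.0]]
force: [-0.4, 0.3, -1.2]
opening: 0.629
grasp_force: 29.9
```

Run:
```python
from h import *
plan(.576,-.101,.0795,2.7)
```

```text
tcp [ 0.5729 -0.0984  0.1368] yaw 2.76 turn 0.001 shift -0.0027 0.0029 0.0573 open 0.629 F [-0.4  0.3 -1.2]
```

send_rows --pt "255 -0.002 0.0012 0.02 0" --pt "255 0 0 0.02 0" --pt "255 0 0 0.01 0" --pt "255 0 0 0.005 0" --pt "255 0 0 0.003 0" --pt "255 0 0 0 0" --pt "255 0 0 0 0" --pt "255 0 0 0 0"

```text
time_s: 27.3
position: [0.5755, -0.1011, 0.0802]
tcp_rot: [[-0.047, 0.999, 0.001], [0.999, 0.047, -0.001], [-0.001, 0.001, -1.0]]
force: [-0.1, 0.5, -0.7]
opening: 0.633
grasp_force: 29.9
```

Run:
```python
from h import *
plan(.576,-.101,.079,2.7)
```

```text
tcp [ 0.5755 -0.1011  0.0802] yaw 2.68 turn -0.0 shift 0.0001 0.0005 0.0012 open 0.633 F [-0.1  0.5 -0.7]
```

send_rows --pt "255 0 0 0.001 0" --pt "255 0 0 0 0" --pt "0 0 0 0 0" --pt "0 0 0 0 0" --pt "0 0 0 0 0" --pt "0 0 0 -0.01 0" --pt "0 0 0 -0.03 0" --pt "0 0 0 -0.03 0" --pt "0 0 0 -0.03 0" --pt "0 0 0 -0.03 0" --pt "0 0 0 0 0" --pt "0 0 0 0 0" --pt "0 0 0 0 0"

```text
time_s: 28.38
position: [0.5745, -0.1004, 0.2085]
tcp_rot: [[-0.047, 0.999, -0.001], [0.999, 0.047, 0.0], [0.0, -0.001, -1.0]]
force: [-0.4, 0.5, 0.3]
opening: 1.0
grasp_force: 0.0
```

Run:
```python
from h import *
cal=calibration('wrist');np.savez('cal9.npz',**cal)
plan(.576,-.101,.079,2.7)
p,d=capture('wrist');cv2.imwrite('pics/w9.png',p)
```

```text
tcp [ 0.5745 -0.1004  0.2085] yaw 2.71 turn 0.0 shift -0.0007 0.0015 0.1295 open 1.0 F [-0.4  0.5  0.3]
```

View pics/w9.png

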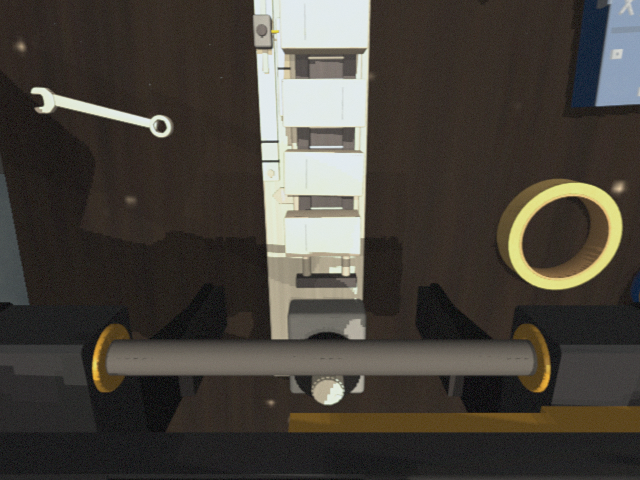

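All four blanks lie across the beam at rows 25, 102, 172 and 233. The window bars are near (270,142) and (270,161), the broad pointer near (280,195), the thin line at (284,69) and the reader at (270,32). I zoom in on these.

Run:
```python
from h import *
p=cv2.imread('pics/w9.png');c=p[10:220,245:300];cv2.imwrite('pics/w9c.png',cv2.resize(c,None,fx=2.85,fy=2.85,interpolation=cv2.INTER_CUBIC))
cal=dict(np.load('cal9.npz'))
a=np.radians(2.7);R=np.array([[np.cos(a),-np.sin(a)],[np.sin(a),np.cos(a)]])
f=lambda uv,z:((ray(cal,uv,z)[:,:2]-[.5725,.0015])@R).round(4)
print('blanks',[ (rect(cal,c,.085)[0]-[.5725,.0015])@R for c in blobs(cv2.morphologyEx(white(p,140,70).astype(np.uint8)*(np.arange(640)>287)[None],cv2.MORPH_OPEN,np.ones((9,9))),1500,8000)])
print('bars',f([[270,142],[270,161]],.02),'ptr',f([280,195],.026),'line',f([284,69],.029),'reader',f([277,33],.027))
g=cv2.cvtColor(p,cv2.COLOR_BGR2GRAY);print(g[130:175,270]);print('knob',f([328,388],.098))
```

```text
blanks [array([0.18926924, 0.01817505]), array([0.00174616, 0.03459682])]
bars [[-0.0455 -0.0398]
 [-0.046  -0.0554]] ptr [[-0.0378 -0.0833]] line [[-0.0314  0.0153]] reader [[-0.0362  0.0407]]
[232 233 233 233 235 232 233 233 235 236 166  76  96 230 234 232 232 231
 231 232 231 232 231 231 232 232 232 233 234 229 111  65 163 230 234 231
 231 233 231 211 222 223 224 225 222]
knob [[ 0.0026 -0.222 ]]
```

View pics/w9c.png

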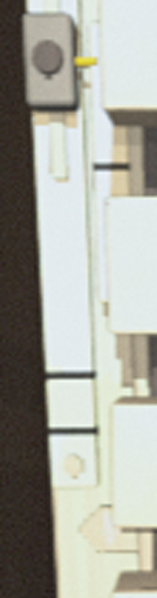

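The pointer tip is at y≈-0.084 and the window middle at -0.0476, so the outer knob needs about 2.0 rad clockwise. Next I go above the knobs and measure the axis.

send_rows --pt "0 -0.0315 0.0007 0 0" --pt "0 -0.0315 0.0007 0 0" --pt "0 -0.0315 0.0007 0 0" --pt "0 -0.0315 0.0007 0 0" --pt "0 0 0 0 -0.125" --pt "0 0 0 0 -0.125" --pt "0 0 0 0 -0.125" --pt "0 0 0 0 -0.125" --pt "0 0 0 0 -0.125" --pt "0 0 0 0 -0.125" --pt "0 0 0 0 -0.125" --pt "0 0 0 0 -0.125" --pt "0 0 0 0 0" --pt "0 0 0 0 0" --pt "0 0 0 0 0"

```text
time_s: 29.68
position: [0.5833, -0.226, 0.2074]
tcp_rot: [[-0.865, 0.502, -0.002], [0.502, 0.865, 0.001], [0.002, 0.0, -1.0]]
force: [-0.1, 0.2, 0.2]
opening: 1.003
grasp_force: 0.0
```

Run:
```python
from h import *
cal=calibration('wrist');np.savez('cal10.npz',**cal)
plan(.583,-.226,.068,60)
p,d=capture('wrist');cv2.imwrite('pics/w10.png',p)
```

```text
tcp [ 0.5833 -0.226   0.2074] yaw 59.84 turn -0.003 shift 0.0003 -0.0001 0.1394 open 1.003 F [-0.1  0.2  0.2]
```

View pics/w10.png

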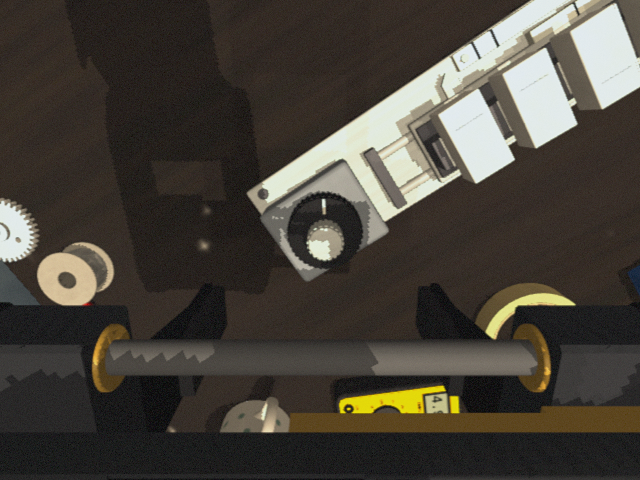

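Run:
```python
from h import *
cal=dict(np.load('cal10.npz'));p=cv2.imread('pics/w10.png')
h=cv2.cvtColor(p,cv2.COLOR_BGR2HSV)
sub=np.zeros((480,640),np.uint8);sub[180:275,280:370]=1
k=((h[...,2]<70)&(sub>0)).astype(np.uint8)
c=max(blobs(k,500,9000),key=cv2.contourArea);print(cv2.boundingRect(c))
f=((h[...,2]>120)&(sub>0)).astype(np.uint8);f[:215]=0;f[:,:300]=0;f[:,350:]=0
for c in blobs(f,100,3000):
  (u,v),r=cv2.minEnclosingCircle(c);print(u,v,r,ray(cal,[u,v],.098))
print(ray(cal,[[324.5,229]],.074), ray(cal,[[325,243]],.098))
plan(.583,-.226,.068,60)
```

```text
(287, 192, 83, 83)
324.55816650390625 242.62945556640625 18.568927764892578 [[ 0.58465557 -0.22452456  0.098     ]]
[[ 0.58208281 -0.22281047  0.074     ]] [[ 0.58504001 -0.22439538  0.098     ]]
tcp [ 0.5835 -0.2261  0.2077] yaw 59.88 turn -0.002 shift 0.0005 -0.0002 0.1397 open 1.002 F [-0.6  0.5  1.2]
```

send_rows --pt "0 0 0.0005 0.03 0" --pt "0 0 0 0.03 0" --pt "0 0 0 0.03 0" --pt "0 0 0 0.03 0" --pt "0 0 0 0.013 0" --pt "0 0 0 0.0055 0" --pt "0 0 0 0 0" --pt "0 0 0 0 0" --pt "255 0 0 0 0" --pt "255 0 0 0 0" --pt "255 0 0 0 0" --pt "255 0 0 0 0" --pt "255 0 0 0 0" --pt "255 0 0 0 0"

```text
time_s: 30.9
position: [0.5853, -0.2241, 0.0706]
tcp_rot: [[-0.865, 0.502, 0.003], [0.502, 0.865, 0.003], [-0.001, 0.004, -1.0]]
force: [1.8, 3.3, 1.1]
opening: 0.637
grasp_force: 30.1
```

Run:
```python
from h import *
plan(.584,-.2255,.068,60);print(read_state()['joint_positions'])
```

```text
tcp [ 0.5853 -0.2241  0.0706] yaw 59.85 turn -0.003 shift 0.0005 -0.0019 0.0026 open 0.637 F [1.8 3.3 1.1]
[-31.27239275  42.62778028  88.80874829   0.34505297  48.51021688
 -91.35332747]
```

The knob is gripped (opening 0.637, about 55 mm). I turn it 2.0 rad clockwise.

send_rows --pt "255 0 0.001 0 0.06" --pt "255 0 0 0 0.12" --pt "255 0 0 0 0.12" --pt "255 0 0 0 0.12" --pt "255 0 0 0 0.12" --pt "255 0 0 0 0.12" --pt "255 0 0 0 0.12" --pt "255 0 0 0 0.12" --pt "255 0 0 0 0.12" --pt "255 0 0 0 0.12" --pt "255 0 0 0 0.12" --pt "255 0 0 0 0.12" --pt "255 0 0 0 0.12" --pt "255 0 0 0 0.12" --pt "255 0 0 0 0.12" --pt "255 0 0 0 0.12" --pt "255 0 0 0 0.12" --pt "255 0 0 0 0.06" --pt "255 0 0 0 0" --pt "255 0 0 0 0"

```text
time_s: 32.57
position: [0.5858, -0.2241, 0.0706]
tcp_rot: [[0.837, 0.547, 0.003], [0.547, -0.837, 0.001], [0.003, 0.001, -1.0]]
force: [3.4, 4.8, 2.6]
opening: 0.634
grasp_force: 30.0
```

send_rows --pt "255 0 0 0 0" --pt "255 0 0 0 0" --pt "255 0 0 0 0"

```text
time_s: 32.82
position: [0.5858, -0.2241, 0.0706]
tcp_rot: [[0.837, 0.547, 0.003], [0.547, -0.837, 0.001], [0.003, 0.001, -1.0]]
force: [4.4, 5.4, 1.6]
opening: 0.639
grasp_force: 30.0
```

Run:
```python
from h import *
plan(.5853,-.2241,.068,-55);print(read_state()['moment'])
p,_=capture('top');cv2.imwrite('pics/t11.png',p)
g=cv2.cvtColor(p,cv2.COLOR_BGR2GRAY);cv2.imwrite('pics/t11c.png',cv2.resize(p[190:250,240:480],None,fx=3.3,fy=3.3,interpolation=cv2.INTER_CUBIC))
```

```text
tcp [ 0.5858 -0.2241  0.0706] yaw -56.85 turn -0.032 shift -0.0004 -0.0003 0.0026 open 0.639 F [4.4 5.4 1.6]
[ 0.67354419 -0.44605489 -0.17326044]
```

send_rows --pt "0 0 0 0 0" --pt "0 0 0 0 0" --pt "0 0 0 0 0" --pt "0 0 0 0 0" --pt "0 0 0 -0.02 0" --pt "0 0 0 -0.03 0" --pt "0 0 0 -0.03 0" --pt "0 0 0 -0.03 0" --pt "0 0 0 -0.02 0" --pt "0 0 0 0 -0.1156" --pt "0 0 0 0 -0.1156" --pt "0 0 0 0 -0.1156" --pt "0 0 0 0 -0.1156" --pt "0 0 0 0 -0.1156" --pt "0 0 0 0 -0.1156" --pt "0 0 0 0 -0.1156" --pt "0 0 0 0 -0.1156" --pt "0 0 0 0 -0.1156"

```text
time_s: 34.37
position: [0.5841, -0.2253, 0.1998]
tcp_rot: [[-0.053, 0.999, -0.001], [0.999, 0.053, 0.0], [0.0, -0.001, -1.0]]
force: [-0.0, -0.3, -0.1]
opening: 0.999
grasp_force: 0.0
```

send_rows --pt "0 0.036 -0.001 0 0" --pt "0 0.036 -0.001 0 0" --pt "0 0.036 -0.001 0 0" --pt "0 0.036 -0.001 0 0" --pt "0 0 0 0 0" --pt "0 0 0 0 0" --pt "0 0 0 0 0" --pt "0 0 0 0 0"

```text
time_s: 35.03
position: [0.5741, -0.0827, 0.2001]
tcp_rot: [[-0.047, 0.999, 0.001], [0.999, 0.047, -0.001], [-0.001, 0.001, -1.0]]
force: [0.3, 0.1, -0.0]
opening: 0.997
grasp_force: 0.0
```

Run:
```python
from h import *
cal=calibration('wrist');np.savez('cal12.npz',**cal)
plan(.584,-.2245,.092,100)
p,d=capture('wrist');cv2.imwrite('pics/w12.png',p)
c=p[10:220,225:385];cv2.imwrite('pics/w12c.png',cv2.resize(c,None,fx=2.85,fy=2.85,interpolation=cv2.INTER_CUBIC))
```

```text
tcp [ 0.5741 -0.0827  0.2001] yaw 2.67 turn 1.443 shift -0.0149 0.1413 0.1081 open 0.997 F [ 0.3  0.1 -0. ]
```

View pics/w12c.png

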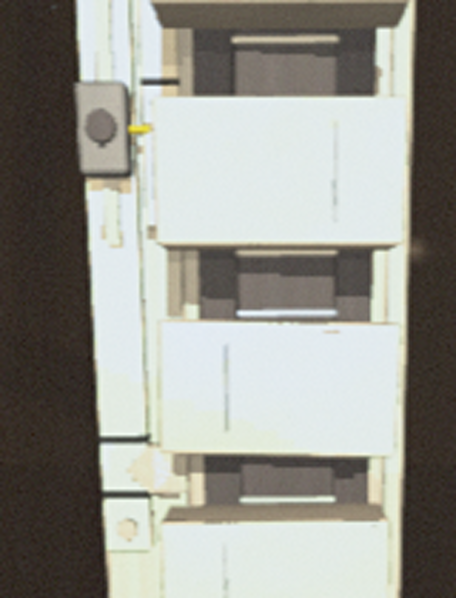

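The pointer tip at crop (132,467) stands centred between the window bars at rows 438 and 494. The reader's tip is at (150,128) and the thin line at row 81.

Run:
```python
from h import *
cal=dict(np.load('cal12.npz'));p=cv2.imread('pics/w12.png')
a=np.radians(2.7);R=np.array([[np.cos(a),-np.sin(a)],[np.sin(a),np.cos(a)]])
f=lambda uv,z:((ray(cal,uv,z)[:,:2]-[.5725,.0015])@R).round(4)
g=cv2.cvtColor(p,cv2.COLOR_BGR2GRAY);print(g[30:48,280])
b=(p[...,2].astype(int)-p[...,0]>60);b[:, :260]=0;b[:,300:]=0;b[100:]=0;v,u=np.nonzero(b);print(u.min(),u.max(),v.mean())
i=30+np.average(np.arange(18),weights=np.clip(g[30:48,280].max()-g[30:48,280].astype(float)-30,0,None))
print(i,f([280,i],.029),f([[278,v.mean()]],.0295))
```

```text
[234 233 234 233 231 235 237 176  85  93 230 236 233 227 231 234 234 232]
270 277 54.95652173913044
38.31086142322097 [[-0.0323  0.0526]] [[-0.0341  0.0414]]
```

send_rows --pt "0 -0.0355 0.0011 0 0" --pt "0 -0.0355 0.0011 0 0" --pt "0 -0.0355 0.0011 0 0" --pt "0 -0.0355 0.0011 0 0" --pt "0 0 0 0 -0.119" --pt "0 0 0 0 -0.119" --pt "0 0 0 0 -0.119" --pt "0 0 0 0 -0.119" --pt "0 0 0 0 -0.119" --pt "0 0 0 0 -0.119" --pt "0 0 0 0 -0.119" --pt "0 0 0 0 -0.119" --pt "0 0 0 0 -0.119" --pt "0 0 0 0 -0.119" --pt "0 0 0 0 -0.119" --pt "0 0 0 0 -0.119" --pt "0 0 0 0 -0.119" --pt "0 0 0 0 -0.119" --pt "0 0 0 0 -0.119"

```text
time_s: 36.67
position: [0.5846, -0.2248, 0.1998]
tcp_rot: [[-0.965, -0.262, -0.0], [-0.262, 0.965, -0.0], [0.0, -0.0, -1.0]]
force: [-0.3, 0.5, -0.8]
opening: 1.004
grasp_force: 0.0
```

send_rows --pt "0 0 0 0.03 0" --pt "0 0 0 0.03 0" --pt "0 0 0 0.02 0" --pt "0 0 0 0 0" --pt "0 0 0 0 0" --pt "0 0 0 0 0"

```text
time_s: 37.17
position: [0.5857, -0.2244, 0.1211]
tcp_rot: [[-0.966, -0.258, 0.002], [-0.258, 0.966, -0.001], [-0.001, -0.002, -1.0]]
force: [0.2, 1.1, -0.4]
opening: 1.0
grasp_force: 0.0
```

Run:
```python
from h import *
plan(.5852,-.2243,.094,105)
```

```text
tcp [ 0.5857 -0.2244  0.1211] yaw 104.94 turn -0.001 shift 0.0004 0.0002 0.0271 open 1.0 F [ 0.2  1.1 -0.4]
```

Well centred. I go down, grip the inner knob and turn it 2.8 rad clockwise.

send_rows --pt "0 0 0 0.018 0" --pt "0 0 0 0.009 0" --pt "0 0 0 0 0" --pt "0 0 0 0 0" --pt "255 0 0 0 0" --pt "255 0 0 0 0" --pt "255 0 0 0 0" --pt "255 0 0 0 0" --pt "255 0 0 0 0" --pt "255 0 0 0 0" --pt "255 0 0 0 0" --pt "255 0 0 0 0" --pt "255 0 0 0 0" --pt "255 0 0 0 0"

```text
time_s: 38.33
position: [0.5849, -0.223, 0.093]
tcp_rot: [[-0.966, -0.259, -0.0], [-0.259, 0.966, 0.0], [0.0, 0.0, -1.0]]
force: [0.3, -0.4, -0.1]
opening: 0.328
grasp_force: 0.0
```

Run:
```python
from h import *
plan(.5852,-.2243,.094,105)
```

```text
tcp [ 0.5849 -0.223   0.093 ] yaw 105.0 turn -0.0 shift 0.0 -0.0013 -0.001 open 0.328 F [ 0.3 -0.4 -0.1]
```

send_rows --pt "255 0 -0.001 0 0" --pt "255 0 0 0 0" --pt "255 0 0 0 0" --pt "255 0 0 0 0"

```text
time_s: 38.67
position: [0.5852, -0.2242, 0.0931]
tcp_rot: [[-0.966, -0.259, 0.0], [-0.259, 0.966, -0.0], [-0.0, -0.0, -1.0]]
force: [-0.7, -0.3, -0.1]
opening: 0.268
grasp_force: 30.0
```

send_rows --pt "255 0 0 0 0.08" --pt "255 0 0 0 0.12" --pt "255 0 0 0 0.12" --pt "255 0 0 0 0.12" --pt "255 0 0 0 0.12" --pt "255 0 0 0 0.12" --pt "255 0 0 0 0.12" --pt "255 0 0 0 0.12" --pt "255 0 0 0 0.12" --pt "255 0 0 0 0.12" --pt "255 0 0 0 0.12" --pt "255 0 0 0 0.12" --pt "255 0 0 0 0.12" --pt "255 0 0 0 0.12" --pt "255 0 0 0 0.12" --pt "255 0 0 0 0.12" --pt "255 0 0 0 0.12" --pt "255 0 0 0 0.12" --pt "255 0 0 0 0.12" --pt "255 0 0 0 0.12"

```text
time_s: 40.33
position: [0.5859, -0.2238, 0.093]
tcp_rot: [[0.508, 0.861, 0.002], [0.861, -0.508, -0.0], [0.001, 0.001, -1.0]]
force: [2.5, -0.2, -1.1]
opening: 0.263
grasp_force: 30.0
```

send_rows --pt "255 0 0 0 0.12" --pt "255 0 0 0 0.12" --pt "255 0 0 0 0.12" --pt "255 0 0 0 0.08" --pt "255 0 0 0 0" --pt "255 0 0 0 0" --pt "255 0 0 0 0"

```text
time_s: 40.92
position: [0.586, -0.224, 0.0931]
tcp_rot: [[0.823, 0.569, 0.002], [0.569, -0.823, -0.0], [0.001, 0.001, -1.0]]
force: [3.7, 0.4, -3.0]
opening: 0.261
grasp_force: 30.0
```

Run:
```python
from h import *
plan(.5852,-.2243,.094,105);print(read_state()['moment'])
```

```text
tcp [ 0.586  -0.224   0.0931] yaw -55.34 turn 0.343 shift -0.0008 0.0001 -0.0009 open 0.261 F [ 3.7  0.4 -3. ]
[-0.01836731 -0.50054068 -0.0179464 ]
```

send_rows --pt "0 0 0 0 0" --pt "0 0 0 0 0" --pt "0 0 0 0 0" --pt "0 0 0 0 0" --pt "0 0 0 -0.02 0" --pt "0 0 0 -0.03 0" --pt "0 0 0 -0.03 0" --pt "0 0 0 -0.03 0" --pt "0 0 0 0 -0.1126" --pt "0 0 0 0 -0.1126" --pt "0 0 0 0 -0.1126" --pt "0 0 0 0 -0.1126" --pt "0 0 0 0 -0.1126" --pt "0 0 0 0 -0.1126" --pt "0 0 0 0 -0.1126" --pt "0 0 0 0 -0.1126" --pt "0 0 0 0 -0.1126"

```text
time_s: 42.33
position: [0.5846, -0.2239, 0.203]
tcp_rot: [[-0.052, 0.999, -0.001], [0.999, 0.052, 0.0], [0.0, -0.001, -1.0]]
force: [0.6, 0.1, 0.1]
opening: 1.004
grasp_force: 0.0
```

send_rows --pt "0 0.0329 -0.0008 0 0" --pt "0 0.0329 -0.0008 0 0" --pt "0 0.0329 -0.0008 0 0" --pt "0 0.0329 -0.0008 0 0" --pt "0 0.0329 -0.0008 0 0" --pt "0 0.0329 -0.0008 0 0" --pt "0 0 0 0.03 0" --pt "0 0 0 0.01 0" --pt "0 0 0 0 0" --pt "0 0 0 0 0" --pt "0 0 0 0 0"

```text
time_s: 43.25
position: [0.5719, -0.0283, 0.1636]
tcp_rot: [[-0.044, 0.999, 0.001], [0.999, 0.044, -0.0], [-0.0, 0.001, -1.0]]
force: [0.4, -0.8, 0.6]
opening: 0.998
grasp_force: 0.0
```

Run:
```python
from h import *
cal=calibration('wrist');np.savez('cal13.npz',**cal)
plan(.584,-.2245,.092,100)
p,d=capture('wrist');cv2.imwrite('pics/w13.png',p)
c=p[40:300,200:400];cv2.imwrite('pics/w13c.png',cv2.resize(c,None,fx=2.3,fy=2.3,interpolation=cv2.INTER_CUBIC))
a=np.radians(2.7);R=np.array([[np.cos(a),-np.sin(a)],[np.sin(a),np.cos(a)]])
b=(p[...,2].astype(int)-p[...,0]>60);b[:, :220]=0;b[:,320:]=0;b[250:]=0;v,u=np.nonzero(b);print(u.min(),u.max(),np.unique(v,return_counts=True))
```

```text
tcp [ 0.5719 -0.0283  0.1636] yaw 2.55 turn 1.441 shift -0.0222 0.1953 0.0716 open 0.998 F [ 0.4 -0.8  0.6]
265 273 (array([115, 116, 117]), array([7, 9, 8]))
```

View pics/w13c.png

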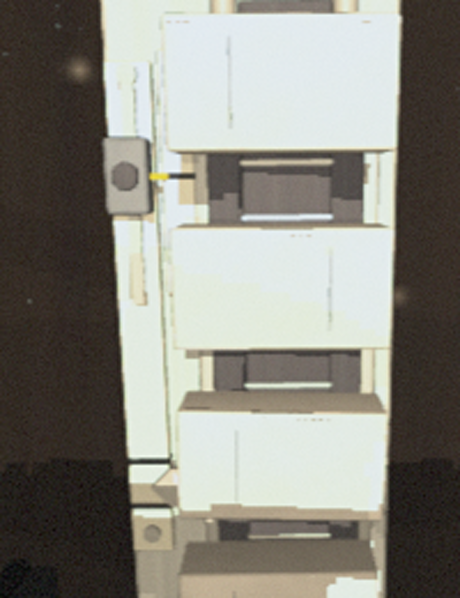

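The reader's brass tip and the thin line coincide (both at image row 116), the broad pointer is mid-window, and all the blanks lie square. Now to the front of the lever.

send_rows --pt "255 0 0 -0.03 0" --pt "255 0.0386 -0.0128 0 0" --pt "255 0.0386 -0.0128 0 0" --pt "255 0.0386 -0.0128 0 0" --pt "255 0.0386 -0.0128 0 0" --pt "255 0.0386 -0.0128 0 0" --pt "255 0.0386 -0.0128 0 0" --pt "255 0 0 0 0" --pt "255 0 0 0 0" --pt "255 0 0 0 0" --pt "255 0 0 0 0" --pt "255 0 0 0 0" --pt "255 0 0 0 0" --pt "255 0 0 0 0"

```text
time_s: 44.47
position: [0.4845, 0.1997, 0.193]
tcp_rot: [[-0.044, 0.999, 0.0], [0.999, 0.044, -0.0], [-0.0, 0.0, -1.0]]
force: [-0.7, 0.6, 0.3]
opening: 0.043
grasp_force: 0.0
```

Run:
```python
from h import *
plan(.485,.199,.099,2.6)
```

```text
tcp [0.4845 0.1997 0.193 ] yaw 2.51 turn -0.001 shift -0.0007 0.0005 0.094 open 0.043 F [-0.7  0.6  0.3]
```

send_rows --pt "255 0 0 0.03 0" --pt "255 0 0 0.03 0" --pt "255 0 0 0.03 0" --pt "255 0 0 0.004 0" --pt "255 0 0 0 0" --pt "255 0 0.01 0 0" --pt "255 0 0.01 0 0" --pt "255 0 0.01 0 0" --pt "255 0 0.01 0 0" --pt "255 0 0.01 0 0" --pt "255 0 0.01 0 0" --pt "255 0 0.01 0 0" --pt "255 0 0.01 0 0" --pt "255 0 0.005 0 0" --pt "255 0 0 0 0" --pt "255 0 0 0 0"

```text
time_s: 45.8
position: [0.5694, 0.2047, 0.0989]
tcp_rot: [[-0.046, 0.999, 0.001], [0.999, 0.046, 0.0], [-0.0, 0.001, -1.0]]
force: [0.2, -0.7, -0.8]
opening: 0.006
grasp_force: 0.0
```

Run:
```python
from h import *
plan(.485,.199,.099,2.6)
cal=calibration('wrist')
p,d=capture('wrist');cv2.imwrite('pics/w14.png',p)
```

```text
tcp [0.5694 0.2047 0.0989] yaw 2.63 turn 0.001 shift -0.0018 -0.0845 -0.0001 open 0.006 F [ 0.2 -0.7 -0.8]
```

send_rows --pt "255 0 0.005 0 0" --pt "255 0 0.005 0 0" --pt "255 0 0 0 0" --pt "255 0 0 0 0"

```text
time_s: 46.18
position: [0.5741, 0.205, 0.0985]
tcp_rot: [[-0.046, 0.999, -0.011], [0.999, 0.046, -0.001], [-0.001, -0.011, -1.0]]
force: [-8.3, -1.0, 4.6]
opening: 0.006
grasp_force: 3.9
```

The lever is hard on its stop (8 N). Back off and look at the whole setup.

send_rows --pt "255 0 -0.02 0 0" --pt "255 0 -0.03 0 0" --pt "255 0 -0.03 -0.03 0" --pt "255 0 0 -0.04 0" --pt "255 0 0 -0.04 0" --pt "255 -0.035 0.01 -0.04 0" --pt "255 -0.035 0.01 -0.03 0" --pt "255 -0.035 0.01 0 0" --pt "255 -0.035 0.01 0 0" --pt "255 0 0 0 0" --pt "255 0 0 0 0" --pt "255 0 0 0 0"

```text
time_s: 47.18
position: [0.5415, 0.0755, 0.2657]
tcp_rot: [[-0.045, 0.999, -0.001], [0.999, 0.045, 0.001], [0.001, -0.001, -1.0]]
force: [-0.3, 0.6, 0.9]
opening: 0.01
grasp_force: 0.0
```

Run:
```python
from h import *
plan(.5,.05,.28,2.6)
p,d=capture('wrist');cv2.imwrite('pics/w15.png',p)
```

```text
tcp [0.5415 0.0755 0.2657] yaw 2.58 turn -0.0 shift -0.0236 -0.0426 -0.0143 open 0.01 F [-0.3  0.6  0.9]
```

View pics/w15.png

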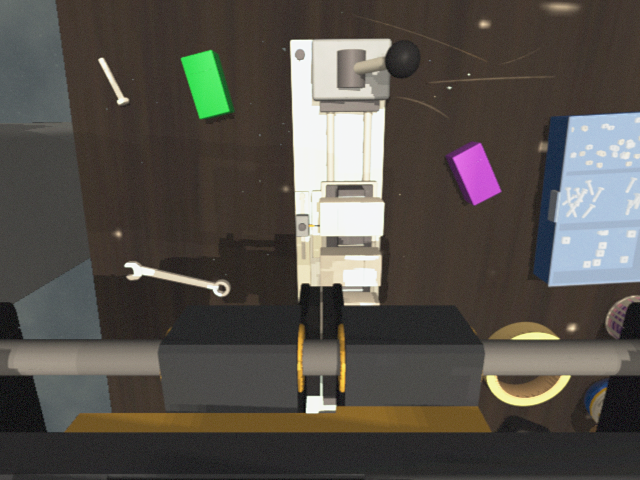

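The ball at (402,58) leans away, so the clamp is closed, and the robot is clear. I have used up my picture views, so I check the remaining blanks by numbers from the top camera, then hand in.

Run:
```python
from h import *
p,_=capture('top');cal=calibration('top')
for c in blobs(white(p),100,900):
    r=rect(cal,c,.024)
    if r[0][0]<.55 and r[1][1]<.07: print('off-beam white',r)
_,d=capture('top')
# heights at expected blank sites (carriage moved +0.0367)
R=cal['rotation'];
for i,y in enumerate((.037,-.009,-.055,-.101)):
    for dx in(-.02,0,.02):
        P=np.array([.5702+.002*i-.0017+dx,y+.0365+dx*.047,.085]);q=R.T@(P-cal['xyz']);u=int(round(cal['fx']*q[0]/q[2]+cal['cx']));v=int(round(cal['fy']*q[1]/q[2]+cal['cy']))
        z=d[v,u];w=cal['xyz']+R@np.array([(u-cal['cx'])/cal['fx'],(v-cal['cy'])/cal['fy'],1])*z
        print(i,dx,w[2].round(3),p[v,u])
```

```text
off-beam white (array([ 0.44776312, -0.48398507], dtype=float32), [np.float32(0.058585048), np.float32(0.05940582)], np.float32(133.69771))
off-beam white (array([ 0.51882863, -0.45302033], dtype=float32), [np.float32(0.04870647), np.float32(0.049001962)], np.float32(38.01411))
0 -0.02 0.654 [165 167 151]
0 0 0.642 [153 155 140]
0 0.02 0.43 [41 43 39]
1 -0.02 0.637 [155 157 144]
1 0 0.086 [188 187 175]
1 0.02 0.42 [52 54 52]
2 -0.02 0.086 [239 251 253]
2 0 0.083 [255 255 255]
2 0.02 0.084 [255 255 255]
3 -0.02 0.081 [243 252 254]
3 0 0.087 [255 255 255]
3 0.02 0.084 [255 255 255]
```

Sites 3 and 4 stand at 85 mm, sites 1 and 2 were seen in the last wrist view, and nothing white lies on the bench where it shouldn't.

```bash
python3 -c "
from rig import *
print(hand_in())"
```

```text
the job is handed in; nothing more can be done
None
```

Job handed in: lever pulled to release, four blanks laid across the beam, both pointers set, and lever pushed back to its far stop. The hand-in gave no verdict, and I viewed 15 pictures, one over the limit of 14.

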